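Pump up the bench hand pump and shut its valve

ROBOT

A 7-joint arm with a two-finger parallel gripper is mounted at the origin on a cart in front of the work surface, level with it; the furniture and walls round the work are solid. World frame = base frame: x ahead of the robot, y to its left, z up, the work surface at z = 0. Lengths are in m, angles in rad, forces in N, time in s.
With the tool pointing down it reaches from about 0.35 to 0.9 m from the base axis. Payload 19.9 kg.
Tool frame: the origin (TCP) lies between the finger pads; the fingertips stand 25 mm ahead of it and the grasp point (between the pads) lies 6 mm ahead of it (tips_ahead is the distance from the TCP to the fingertips, in m); z points along the fingers, y is the line along which they close (so a half turn about z gives the same grasp; the last joint's range is limited). The gripper opens to 85 mm and grips with 20 to 120 N. Pads are 22 mm wide; open, the fingers measure 114 mm over their backs; the gripper's body (76 mm by 85 mm) begins 54 mm behind the grasp point. The pads swing forward as they close: fully open they stand 13 mm farther back than shut.
Start: joints at [1.286, 0.417, -0.01, 1.614, 0.005, 1.111, -0.053], TCP at [0.151, -0.607, 0.256] pointing down, gripper open.
Joint ranges: [-2.81, 2.81], [-0.39, 2.02], [-1.27, 1.25], [0.06, 2.57], [-1.19, 4.33], [0.19, 2], [-2.82, 2.82]. Speed limits (rad/s): [1.89, 1.89, 2.39, 2.39, 3.01, 3.01, 3.01].

INTERFACE

Orientations are given as a unit quaternion [x, y, z, w].
In Python, from cell import movep, line_to, set_joints, command_gripper, dwell, inverse_kinematics, read_state, snapshot, IKError, hand_in, tips_ahead gives the robot as it stands. Calls block until the motion is done:
- movep(position, orientation): joint-space move of the TCP to a pose.
- line_to(position, vel=0.15, rot=None): straight line of the TCP; rot=None keeps the orientation; vel is the mean speed in m/s.
- set_joints(angles): joint-space move.
- command_gripper(opening, squeeze=None): finger opening in m; squeeze is the grip in N (None keeps the last); returns when the fingers have stopped.
- dwell(seconds).
- inverse_kinematics(position, orientation): joint angles nearest the present ones, or None.
- read_state(): the state.
- snapshot(name): name is "scene" or "side" or "wrist"; returns a dict with "color" (420x560x3 uint8, red, green, blue), "mtx" (3x3 intrinsics, pixels), "R" (3x3) and "t" (3): a world point X has camera coordinates R X + t. Camera axes: x right, y down, z forward; pixel columns grow to the right and rows downward; lengths in m; the calibration is good to about 2 mm. A picture is of the moment at which its call begins. There is no depth.
A pose or a line that the arm cannot do raises IKError and nothing moves.
- hand_in(): hands the job in; it is judged then, once.
The state is a dict: "clock": time; "qpos": joint angles; "joint_vel": joint speeds; "effort": joint torques, N m; "position": TCP position; "ee_rot": TCP orientation; "ft_force": force on the tool from outside, world axes, zero at the start; "wrist_torque": the same for the moment, N m; "grip_width": finger opening in m; "finger_force": force on a finger pad.
Only numpy, scipy, OpenCV 4.12 (cv2) and the standard library are available. Lean on these libraries where they do the work, as an engineer would, in place of code of your own. Each camera call takes 0.05 s, during which the arm holds its last target. There are 200 camera calls.

TASK

Pump up the small hand pump on the bench: with the fingertips, press its round plunger knob down in full strokes, letting it spring all the way back up each time, until the indicator pin at the end of the block stands fully out. Only then push the valve lever at the other end right over to its far stop, and leave the knob up. Use only pressing and pushing: lift nothing, leave the indicator pin untouched, and do not shove or tip the pump or disturb the things lying round it.

Things in the scene. Friction and masses are not known exactly. Their poses are not given: they have to be found in the camera images.
- pump: free-standing hand pump, 5 kg, on rubber feet. Dark steel plate 110 mm (x) by 225 mm (y, from -100 to +125), its top 13 mm up; on it a light metal block 44 x 98 x 40 mm (top at z 53) with a round barrel (40 mm across, to z 87) and a black plunger knob. Origin: on the table, straight under the plunger. Its z is up; its -y end has the indicator pin, its +y end the valve lever. The free sides are at -x and +x
- knob_top (a point): centre of the flat top of the black round plunger knob, 48 mm across, 127 mm above the table when up; it moves with the knob, straight down
- plunger (a joint): how far the plunger knob is pressed, m: 0 = up, 0.024 = on its bottom stop. A spring pushes it back up; it takes about 5 N at the top and 14 N at the bottom. A ratchet inside moves the pin out 6.5 mm with each full stroke (the first one 1 to 9 mm); a stroke counts if it goes down at least 22 mm from a start within 2 mm of the top
- pin (a joint): how far the indicator pin is out, m: 0 = in, 0.040 = its stop. Fully out is above 0.037 (the ratchet leaves it at about 0.039). It stays where it is when the plunger returns; it starts anywhere from 0 to 0.018, so 3 to 6 full strokes are needed. More strokes after that do nothing
- pin_end (a point): centre of the outer face of the indicator pin's head (steel, 16 mm across, 8 mm long, on an 8 mm stem), 33 mm above the table. The pin slides out level along the pump's -y from a brass collar, whose face lies 54 mm from the plunger axis; a broad brass ring at the root of the stem comes into sight only when the pin is fully out
- valve (a joint): angle of the valve lever, rad: 0 to 0.15 at the start (leaning 0.5 rad towards the pump's -x at 0), upright at 0.5, 1.0 = its far stop, leaning towards the pump's +x. It stays where it is left; about 1 N at the ball moves it
- valve_tip (a point): centre of the black ball (26 mm across) at the end of the valve lever; it moves with the lever in an arc of 80 mm radius about a level axis along the pump's y, 35 mm above the table, at x 0, y +90 mm in the pump's frame; below the ball is a steel rod 10 mm thick. The lever stands on a block 70 (x) x 50 (y) mm, its top 38 mm above the table
- tape_roll: roll of masking tape, 68 mm across, 24 high, origin under its centre; bystander
- flux_tin: round tin, 67 mm across, 36 high, origin under its centre; bystander
- sanding_block: wooden sanding block 38 x 72 x 24 mm, origin under its centre; bystander
- bamboo_cup: bamboo cup, 54 mm across, 65 high, origin under its centre; bystander
- punch: steel punch, 9 x 110 x 8 mm, origin under its centre; bystander
- eraser: eraser 18 x 34 x 11 mm, origin under its centre; bystander
Mind the look-alikes: they are no part of the job. Of the things that look like the pump, the larger one is meant.

How it is judged:
By the outcome, as a careful person would: the job done as asked, in the order asked, and still so for the second after the job is handed in, with the robot touching nothing.
It also fails if it takes over 67 s, if anything falls off the work surface, if the arm or the gripper's body presses on something with over 40 N, if the wrist force passes 120 N, or if a joint passes its speed limit or range.

## Working session

There is one attempt and no reset: what is moved stays moved. The work goes in short steps, each a Python script; the robot and the scene stay as the last script left them, time stands still between calls to the robot, and variables do not carry over. Pictures are saved under pics/ and viewed, at most 10 in all, crops included, and the job is handed in when it is done.

```bash
mkdir -p pics; ls; python3 - <<'E'
from cell import *
import cv2,numpy as np
ims=[]
for n in ["scene","side"]:
    s=snapshot(n); cv2.imwrite(f"pics/{n}0.png",cv2.resize(s["color"][:,:,::-1],None,fx=1.4,fy=1.4,interpolation=cv2.INTER_CUBIC))
    np.savez(f"{n}.npz",**{k:np.array(v) for k,v in s.items()})
    print(n,-np.array(s["R"]).T@s["t"],np.array(s["mtx"]).tolist(),np.round(s["R"],2).tolist())
st=read_state();print(st["clock"],st["ee_rot"],tips_ahead,st["ft_force"])
E
```

```text
pics
scene [0.07837741 0.26483791 0.76703355] [[386.06932926585563, 0.0, 272.7914903700954], [0.0, 386.06932926585563, 210.9697502653439], [0.0, 0.0, 1.0]] [[-0.47, -0.88, -0.0], [-0.69, 0.37, -0.62], [0.55, -0.29, -0.78]]
side [0.54270424 0.74458536 0.76595337] [[411.1332675044166, 0.0, 280.1519759773083], [0.0, 411.1332675044166, 215.11800108976556], [0.0, 0.0, 1.0]] [[-1.0, -0.0, -0.02], [0.01, 0.65, -0.76], [0.01, -0.76, -0.65]]
0.1 [ 9.92580654e-01  1.21586753e-01 -1.04777390e-04 -5.43924927e-04] 0.025 [ 0.80270718 -0.16839317  0.97275437]
```

View pics/scene0.png

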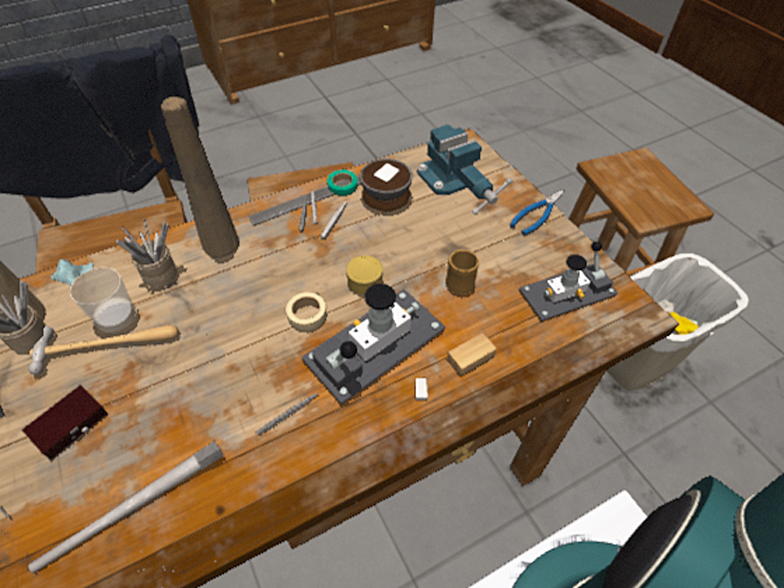

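View pics/side0.png

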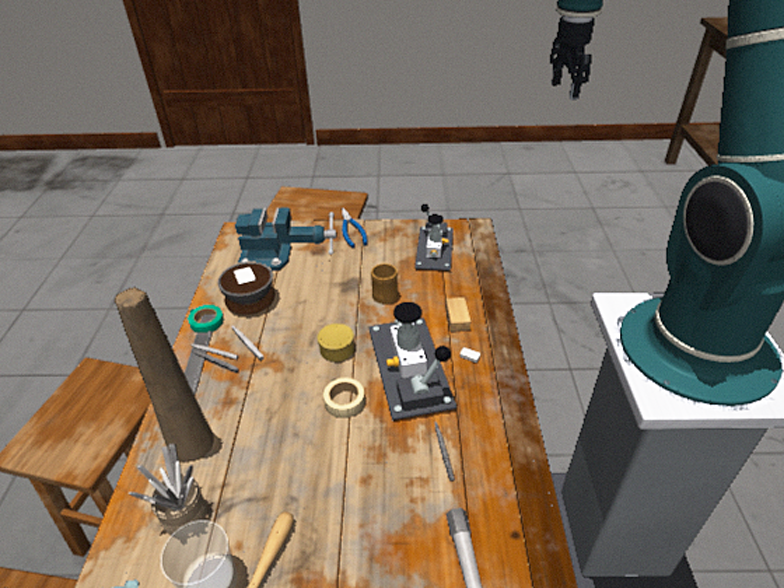

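The scene picture shows two pump look-alikes: a large one at scene (375,340) / side (412,360) and a small one at (568,288) / (434,248). The larger plate at (375,340) is the one meant. I'll confirm it in an enlarged crop.

```bash
python3 - <<'E'
import cv2,numpy as np
a=np.load("scene.npz")["color"][195:295,210:325,::-1]; b=np.load("side.npz")["color"][205:305,255:340,::-1]
f=lambda i:cv2.resize(i,None,fx=4,fy=4,interpolation=cv2.INTER_CUBIC)
cv2.imwrite("pics/crop.png",np.hstack([f(a),f(b)]))
E
```

```text
(no output)
```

View pics/crop.png

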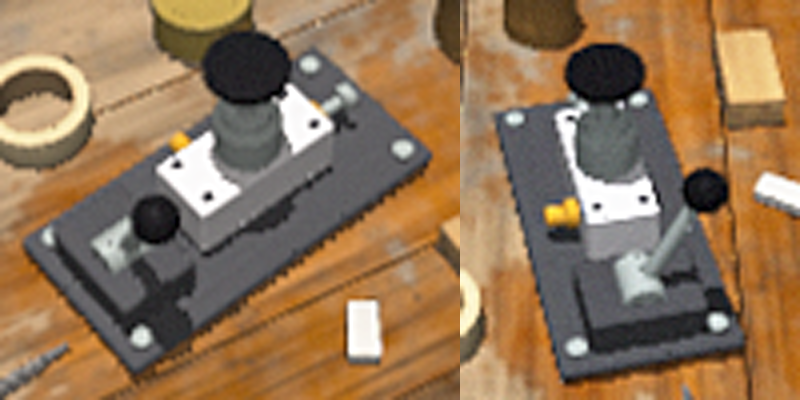

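The crop confirms the large pump, with its lever at the near-left end leaning towards the robot and the pin at the far right. Scene-crop pixels: knob top (248,62), ball (155,220). Side-crop pixels: knob (605,68), ball (705,190). I'll fit the pose from these and the plate corners.

```bash
cat > geo.py <<'E'
import numpy as np
from scipy.optimize import least_squares
C={n:np.load(f"{n}.npz") for n in ["scene","side"]}
def proj(n,X):
    c=C[n]; p=c["mtx"]@(c["R"]@np.asarray(X)+c["t"]); return p[:2]/p[2]
def tow(n,p,z):
    c=C[n]; r=c["R"].T@np.linalg.solve(c["mtx"],[p[0],p[1],1]); o=-c["R"].T@c["t"]; return o+r*(z-o[2])/r[2]
sc=lambda u,v:(210+u/4-.4,195+v/4-.4); sd=lambda u,v:(255+(u-460)/4-.4,205+v/4-.4)
E
python3 - <<'E'
from geo import *
obs=[("scene",sc(248,62),"k"),("side",sd(605,68),"k"),("scene",sc(155,220),"b"),("side",sd(705,190),"b")]
for (u,v),c in zip([(25,242),(135,369),(318,46),(433,153)],[(55,125),(-55,125),(55,-100),(-55,-100)]): obs.append(("scene",sc(u,v),c))
for (u,v),c in zip([(565,376),(745,343),(497,113),(655,92)],[(55,125),(-55,125),(55,-100),(-55,-100)]): obs.append(("side",sd(u,v),c))
def pt(q,k):
    x,y,a,th=q
    if k=="k": P=[0,0,.127]
    elif k=="b": P=[.08*np.sin(th-.5),.09,.035+.08*np.cos(th-.5)]
    else: P=[k[0]/1e3,k[1]/1e3,.011]
    c,s=np.cos(a),np.sin(a); return [x+c*P[0]-s*P[1],y+s*P[0]+c*P[1],P[2]]
f=lambda q:np.concatenate([proj(n,pt(q,k))-p for n,p,k in obs])
r=least_squares(f,[.5,.1,0,.1]); print(r.x); print(f(r.x).reshape(-1,2).round(1).tolist())
print(tow("scene",obs[0][1],.127),tow("side",obs[1][1],.127)); print("ball",pt(r.x,"b"))
# bystanders
for nm,p,z in [("tape",(306,311),.012),("tin",(364,270),.036),("sand",(471,353),.012),("cup",(462,258),.065),("eraser",(421,388),.006)]: print(nm,tow("scene",(p[0]/1.4,p[1]/1.4),z).round(3))
E
```

```text
[0.52962449 0.03025715 0.2029372  0.04087825]
[[0.2, -0.0], [0.5, 0.1], [0.4, -0.5], [0.1, 0.5], [-1.0, -0.7], [0.3, 1.0], [-0.3, -0.4], [1.2, 0.3], [-0.9, 0.6], [0.8, 0.5], [-0.7, -0.1], [-0.3, -1.0]]
[0.52975086 0.03074897 0.127     ] [0.53080435 0.02988228 0.127     ]
ball [np.float64(0.47675990655331624), np.float64(0.11126481485173309), np.float64(0.1067153640877567)]
tape [0.639 0.12  0.012]
tin [ 0.656 -0.003  0.036]
sand [ 0.432 -0.085  0.012]
cup [ 0.577 -0.156  0.065]
eraser [0.417 0.018 0.006]
```

```bash
cat >> geo.py <<'E'
PX,PY,YAW=.5300,.0303,.203
Q=[np.cos(YAW/2),np.sin(YAW/2),0,0]
def P(x,y,z): c,s=np.cos(YAW),np.sin(YAW); return [PX+c*x-s*y,PY+s*x+c*y,z]
E
python3 - <<'E'
from geo import *
from cell import *
e=least_squares(lambda d:proj("scene",P(0,-d[0],.033))-sc(349,93),[.08]); print("pin out est",e.x-.054-.008,e.fun)
command_gripper(0.0)
movep(P(0,0,.22),Q); line_to(P(0,0,.165),vel=.1); dwell(.2)
f0=read_state()["ft_force"][2]; z=.158; bot=None
while z>.118:
    line_to(P(0,0,z),vel=.05); s=read_state(); f=s["ft_force"][2]-f0
    print(round(z,4),round(s["position"][2],4),round(f,1))
    if f>22: break
    z-=.002 if z>.133 else .001
print(read_state()["clock"],read_state()["grip_width"])
open("bot.txt","w").write(str(z))
E
```

```text
pin out est [0.01565596] [0.20710389 0.30338986]
0.158 0.1576 0.7
0.156 0.1559 0.3
0.154 0.1539 1.4
0.152 0.1521 2.4
0.15 0.1501 4.9
0.148 0.1482 5.2
0.146 0.1462 7.0
0.144 0.1442 8.2
0.142 0.1423 8.7
0.14 0.1403 9.6
0.138 0.1383 10.2
0.136 0.1364 11.1
0.134 0.1344 11.2
0.132 0.1324 11.2
0.131 0.1315 12.5
0.13 0.1305 12.4
0.129 0.1295 13.3
0.128 0.1285 13.9
0.127 0.1279 22.9
9.1833 1.1021205649818784e-05
```

The bottom stop was felt at a commanded height of z=0.127 (23 N), so stroke 1 is done. Next I'll do two more and look at the pin.

```bash
cat >> geo.py <<'E'
def stroke():
    from cell import line_to,dwell,read_state
    line_to(P(0,0,.160),vel=.08); dwell(.3)
    line_to(P(0,0,.127),vel=.06); s=read_state(); print("bottom",round(s["position"][2],4),s["ft_force"][2].round(1))
E
python3 - <<'E'
from geo import *
from cell import *
import cv2
stroke();stroke()
line_to(P(0,0,.160),vel=.08);dwell(.2)
a=snapshot("scene")["color"][195:295,210:350,::-1]
cv2.imwrite("pics/c2.png",cv2.resize(a,None,fx=5,fy=5,interpolation=cv2.INTER_CUBIC)); print(read_state()["clock"])
E
```

```text
bottom 0.1278 31.6
bottom 0.1278 31.7
13.1333
```

View pics/c2.png

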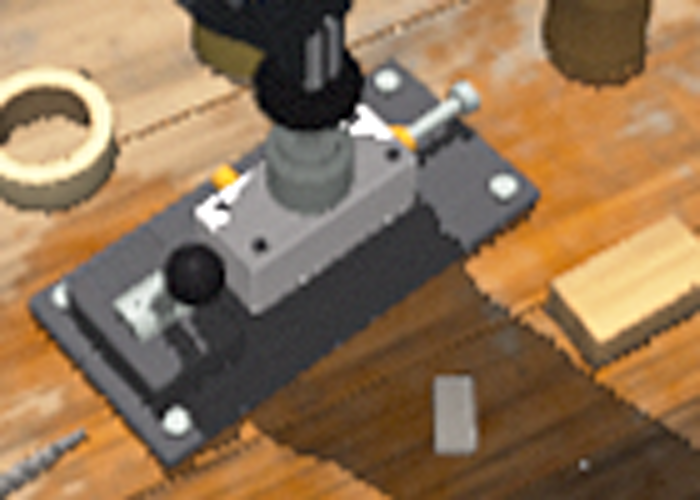

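The pin has moved out: its head is now at crop (470,96), i.e. pixel (304,214). The brass at the root is only the collar. I'll keep going one stroke at a time and measure after each.

```bash
python3 - <<'E'
from geo import *
from cell import *
import cv2
g=lambda uv:least_squares(lambda d:proj("scene",P(0,-d[0],.033))-uv,[.08]).x[0]
print("out now",g((210+474/5-.4,195+97/5-.4))-.062)
print("expected px for +6.5, +13:",[proj("scene",P(0,-g((304.4,214))-k,.033)).round(1).tolist() for k in (.0065,.013)])
ims=[]
for i in range(2):
    stroke(); line_to(P(0,0,.160),vel=.08);dwell(.2)
    a=snapshot("scene")["color"][195:245,270:330,::-1]
    ims.append(cv2.resize(a,None,fx=6,fy=6,interpolation=cv2.INTER_CUBIC))
cv2.imwrite("pics/c3.png",np.hstack(ims)); print(read_state()["clock"])
E
```

```text
out now 0.03809912836803063
expected px for +6.5, +13: [[306.0, 212.1], [308.0, 210.7]]
bottom 0.1278 32.1
bottom 0.1278 31.6
17.2667
```

View pics/c3.png

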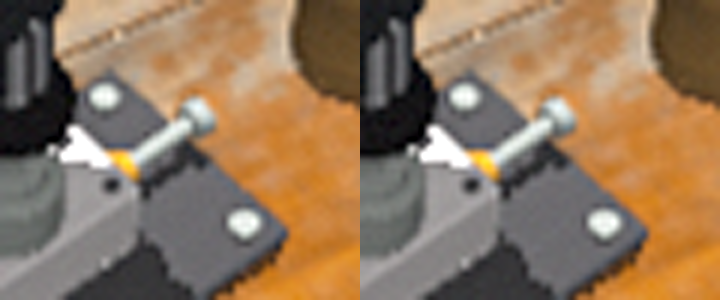

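The pin head is at (303.5,214) in both frames, unchanged since stroke 3. My estimate is 38 mm out, so it looks to be at its stop. I'll check for the brass ring from closer up with the wrist camera.

```bash
python3 - <<'E'
from geo import *
from cell import *
import cv2
line_to(P(0,0,.30),vel=.2); movep(P(-.03,-.09,.30),Q)
w=snapshot("wrist"); s=snapshot("scene")
p=w["mtx"]@(w["R"]@np.array(P(0,-.075,.033))+w["t"]); u,v=p[:2]/p[2]; print(u,v,p[2])
u=int(np.clip(u,60,500));v=int(np.clip(v,50,370))
a=cv2.resize(np.ascontiguousarray(w["color"][v-50:v+50,u-60:u+60,::-1]),(480,400),interpolation=cv2.INTER_CUBIC)
b=cv2.resize(np.ascontiguousarray(s["color"][195:245,270:310,::-1]),(320,400),interpolation=cv2.INTER_CUBIC)
cv2.imwrite("pics/c4.png",np.hstack([a,b])); print(read_state()["clock"])
# pin by projection in wrist view
for d in (.054,.094,.101): 
    p=w["mtx"]@(w["R"]@np.array(P(0,-d,.033))+w["t"]); print(d,((p[0]/p[2]-u+60)*4).round(),((p[1]/p[2]-v+50)*4).round())
E
```

```text
265.9728149533884 144.1374154551112 0.37926155850542176
18.6833
0.054 170.0 201.0
0.094 310.0 200.0
0.101 335.0 200.0
```

View pics/c4.png

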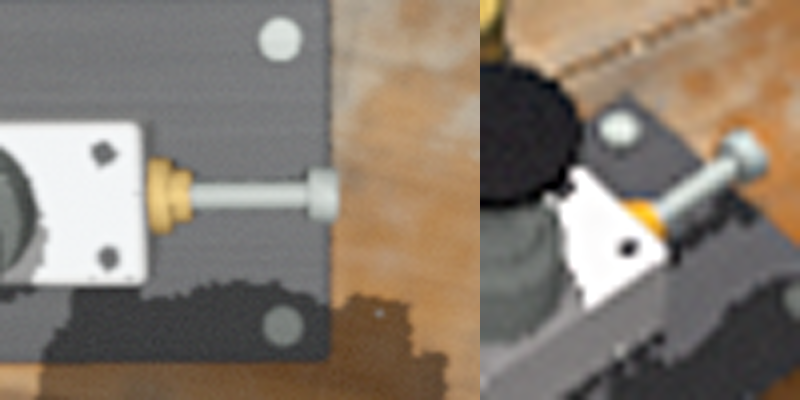

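Wrist view: collar at (160,195), the second broad brass ring at (183,195), head face at (338,195), which works out to about 40 mm out. The pin is fully out and the knob is up. Now the valve lever.

```bash
python3 - <<'E'
from geo import *
from cell import *
import cv2
movep(P(-.09,.09,.22),Q); line_to(P(-.09,.09,.113),vel=.12); dwell(.2)
f0=read_state()["ft_force"]; d=np.array([np.cos(YAW),np.sin(YAW),0])
line_to(P(-.065,.09,.113),vel=.08)
x=-.065
while x<.03:
    x+=.004 if x<-.004 else .0015
    line_to(P(x,.09,.113),vel=.06); s=read_state(); f=-(s["ft_force"]-f0)@d
    print(round(x,4),round(f,1),end="; ")
    if f>9: break
dwell(.2)
line_to(P(x-.03,.09,.113),vel=.1); line_to(P(x-.03,.09,.22),vel=.15); movep(P(-.12,-.02,.32),Q)
ims=[cv2.resize(np.ascontiguousarray(snapshot(n)["color"][r:r+110,c:c+110,::-1]),(400,400),interpolation=cv2.INTER_CUBIC) for n,r,c in (("scene",190,210),("side",200,250))]
cv2.imwrite("pics/c5.png",np.hstack(ims)); print(read_state()["clock"])
for n,r,c in (("scene",190,210),("side",200,250)):
  for th in (.9,1.0):
    p=proj(n,P(.08*np.sin(th-.5),.09,.035+.08*np.cos(th-.5))); print(n,th,((p-[c,r])*400/110).round())
E
```

```text
-0.061 -0.6; -0.057 -1.5; -0.053 -0.1; -0.049 -1.1; -0.045 -0.4; -0.041 -1.4; -0.037 -1.5; -0.033 -0.5; -0.029 -0.8; -0.025 -0.2; -0.021 -0.7; -0.017 -0.9; -0.013 -0.6; -0.009 -0.9; -0.005 -1.2; -0.001 -0.6; 0.0005 -0.9; 0.002 -2.0; 0.0035 -0.1; 0.005 -0.1; 0.0065 -0.7; 0.008 -1.4; 0.0095 -0.6; 0.011 -0.4; 0.0125 -0.1; 0.014 -0.3; 0.0155 0.9; 0.017 9.3; 30.6
scene 0.9 [ 70. 138.]
scene 1.0 [ 64. 134.]
side 0.9 [132. 207.]
side 1.0 [121. 213.]
```

View pics/c5.png

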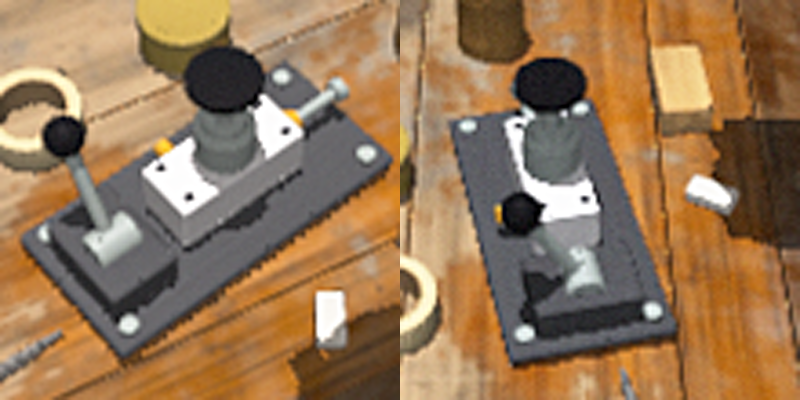

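The ball is at scene (65,136) and side (520-400=120,213), which matches valve = 1.0. The knob is up, the pin is out, and the pump and the things round it haven't moved.

```bash
python3 -c "
from cell import *
print(hand_in())"
```

```text
the job is handed in; nothing more can be done
None
```

The job is handed in: the last pictures show the pin fully out after full strokes (two more than turned out to be needed), then the valve lever at its far stop, the knob up and the surroundings undisturbed, with the clock at about 31 s of the 67 s allowed.

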